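# Line up the wing fastener and hold the growing box's cover shut

## Robot

A 7-joint arm with a two-finger parallel gripper is mounted at the origin on the work surface. World frame = base frame: x ahead of the robot, y to its left, z up, the work surface at z = 0. Lengths are in m, angles in rad, forces in N, time in s.
With the tool pointing down it reaches from about 0.4 to 0.85 m from the base axis. Payload 10.4 kg.
Tool frame: the origin (TCP) lies at the very end of the fingers, on their centre line; the grasp point (between the pads) lies 19 mm behind it; z points along the fingers, y is the line along which they close (so a half turn about z gives the same grasp; the last joint's range is limited). The gripper opens to 85 mm and grips with 20 to 120 N. Pads are 22 mm wide; open, the fingers measure 114 mm over their backs; the gripper's body (76 mm by 85 mm) begins 54 mm behind the grasp point. The pads swing forward as they close: fully open they stand 13 mm farther back than shut.
Start: joints at [-1.253, 0.332, -0.065, 1.46, 0.022, 1.35, -0.088], TCP at [0.209, 0.589, 0.231] pointing down, gripper open.
Joint ranges: [-2.6, 2.6], [-0.5, 2.12], [-1.47, 1.34], [0.16, 2.42], [-1.27, 4.41], [0.06, 2.06], [-2.6, 2.6]. Speed limits (rad/s): [2.22, 2.22, 2.79, 2.79, 3.14, 3.14, 3.14].

## Interface

Orientations are given as a unit quaternion [x, y, z, w].
In Python, from workcell import * gives the robot as it stands.
- The arm moves only by the tool step_arm, never from a script. Its argument "commands" is one flat list of numbers, 7 for each row, row after row: the finger opening in mm, from 0 to 85.4, then the shift along the world's x, y, z as a fraction of full scale, then the turn, a rotation vector about the world's x, y, z as a fraction of full scale. A call has exactly 10 rows; each row is the pose to reach, as a shift and turn from the pose commanded when the call began, turning the shorter way round; what a row does not reach only later rows make up. Full scale, the value 1, is 0.6 m for a shift and pi rad for a turn. A row lasts 1/8 s, in which the tool goes at most 62.5 mm and 10.7 degrees, less where a joint would pass 70% of its speed; a pose out of reach is approached as far as the arm can. A call with a number of a shift or a turn outside -1 to 1 is refused whole. A call with a gripper value outside its range is refused whole. The fingers move at their own pace and stop on an object; "squeeze" is the grip in N (left out, the last holds). Time passes only in rows, so rows that repeat a pose let the fingers close, or fill a call up. It gives the time, the measured TCP pose, the force, the opening and the grip force at its end, in the units of the state.
- get_obs(): the state, without advancing time (a new reading comes with each control period).
- camera(name): name is "side" or "top" or "wrist"; returns the picture (400x640x3 uint8, red, green, blue); there is no depth.
- camera_params(name): a dict with "mtx" (3x3 intrinsics, pixels), "extrinsics" (4x4, takes a point from world to camera coordinates); the wrist camera has in their place "tool_from_camera" (4x4, takes a point from camera to tool coordinates, whose origin is the TCP and whose axes are the flange's). Camera axes: x right, y down, z forward; pixel columns grow to the right and rows downward; lengths in m; the calibration is good to about 2 mm. A picture is of the moment at which its call begins: read the wrist's pose just before it. camera_params takes no time and is no camera call.
- hand_in(): hands the job in; it is judged then, once.
The state is a dict: "clock": time; "joint_pos": joint angles; "joint_velocities": joint speeds; "tau": joint torques, N m; "position": TCP position; "ee_rot": TCP orientation; "ft_force": force on the tool from outside, world axes, zero at the start; "torque": the same for the moment, N m; "grip_width": opening from 0.0 (shut) to 1.0 (fully open); "grasp_force": force on a finger pad.
Only numpy, scipy, OpenCV 4.12 (cv2) and the standard library are available. Lean on these libraries where they do the work, as an engineer would, in place of code of your own. Each camera call takes 0.05 s, during which the arm holds its last target. There are 200 camera calls.

## Task

On the black growing box, turn the steel wing fastener until it lines up with the slot in the open cover, then swing the cover down over the wing and press it flat against the frame. Its hinge is sprung, so finish while still holding the cover pressed fully shut: I will lock the wing myself. Leave the seedling cups and the glue bottle standing where they are.

Things in the scene. Friction and masses are not known exactly. Their poses are not given: they have to be found in the camera images.
- growbox: Black plastic growing box, fixed. Origin: centre of its pump compartment, on the table; z up. Compartment 200 mm (x) by 250 mm (y) by 75 mm high; its top rim is the frame. Inside, two open wells with pump and cells, and between them a solid web 46 mm wide along y, level with the rim. Behind it, x = +100 to +220 mm, a ledge 30 mm high for cups. The cover's hinge is on the +y side.
- wing (a joint): Angle (rad) of the steel wing fastener on the web, about the vertical; grows anticlockwise seen from above. At 0 the wing lies lengthwise along the box's y and is aligned with the slot of the cover; stops at -0.3 and 1.6; at the start it is 0.7 to 1.4. Turned by about 0.06 N m, stays where it is left.
- wing_grip (a point): Centre of the wing's bar, on its turning axis, 28 mm above the frame (103 mm above the table), 25 mm from the box's origin towards the box's -y. The bar is 46 mm long, 10 mm thick, 24 mm tall (from 14 to 38 mm above the frame), on a thin neck. The frame of this point turns with the wing: its x is across the thickness, its y along the bar.
- cover (a joint): Opening angle (rad) of the hinged white cover: 0 closed flat on the frame, 1.7 its open stop, a little past upright, where it starts. Its spring reopens it whenever let go: at the pad about 1 N starts closing it, 5 N keeps it closed. Below about 0.3 the wing must pass through the slot, so it goes no further unless the wing is aligned within about 0.18 rad.
- hinge (a point): Middle of the cover's hinge axis, 105 mm from the box's origin towards its +y, 77 mm above the table. The axis runs along the box's x; the cover swings over towards the box's -y to close.
- slot (a point): Middle of the cover's through slot, on the inner face, 131.5 mm from the hinge axis. The slot is 18 mm wide and runs on the cover's centre line, square to the hinge, from 95 to 168 mm from the hinge axis. The cover is 172 mm wide along the hinge, reaches 205 mm from the hinge axis and is 6 mm thick; its inner face passes through the hinge axis.
- press_pad (a point): Middle of the top of a round raised pad, 24 mm across, on the outer face of the cover: on its centre line, near the free edge, 187 mm from the hinge axis and 8 mm out from the cover's inner face. The point's z points out of the outer face. Closed, the wing stands 30 mm above the cover's outer face and its end lies 34 mm from the pad's middle.
- cup_a: Bystander: clear plastic cup of soil with a seedling, 68 mm across the rim, 85 mm tall (sprout to 100 mm), standing on the box's rear ledge; origin at the centre of its underside.
- cup_b: Bystander: the same kind of cup, also on the rear ledge; origin at the centre of its underside.
- cup_c: Bystander: the same kind of cup, on the table close to the box's right-hand (-y) side; origin at the centre of its underside.
- glue: Bystander: small white glue bottle, 36 mm across, 100 mm tall, on the table close to the box's left-hand (+y) side; origin at the centre of its underside.

How it is judged:
On the way, in this order (a step that is already met when the one before it is completed fails the run):
1. the wing is lined up with the slot while the cover is still open (value of joint wing between -0.2 and 0.2 rad and value of joint cover above 0.6 rad), for 0.2 s.
2. the cover is pressed flat on the frame over the aligned wing (value of joint cover below 0.025 rad and contact force between any of the fingers, the arm and cover above 2 N and value of joint wing between -0.2 and 0.2 rad), for 0.3 s.
At the end, for the whole second after the job is handed in: The wing is within 0.2 rad of the slot's direction, the cover is within 0.025 rad of fully closed (5 mm at its free edge) and the robot is pressing on it with more than 2 N, throughout the last second (all of step 2); the arm keeps its last pose, push and grip.
It fails at once if a cup or the glue bottle was shoved more than 30 mm or knocked over (distance of any of cup_a, cup_b, cup_c, glue from where it was at the start of the episode above 0.03 m or angle between any of cup_a, cup_b, cup_c, glue's own z axis and vertical above 0.5 rad).
It also fails if it takes over 59 s, if anything falls off the work surface, if the arm or the gripper's body presses on something with over 40 N, if the wrist force passes 120 N, or if a joint passes its speed limit or range.

## Working session

There is one attempt and no reset: what is moved stays moved. The work goes in short steps, Python scripts to look and compute and a tool call to move; the robot and the scene stay as the last step left them, time stands still between calls to the robot, and variables do not carry over. Pictures are saved under pics/ and viewed, at most 10 in all, crops included, and the job is handed in when it is done.

Besides the shell and the picture viewer there is one more tool, called after ">>>" by a JSON object that holds its "method" and its "body", one argument or row to a line. step_arm: Moves the arm, as the interface text tells. Its arguments: {"type":"object","properties":{"commands":{"type":"array","items":{"type":"number"}},"squeeze":{"type":"number"}},"required":["commands"]}

```bash
mkdir -p pics
python3 - <<'E'
from workcell import *
import cv2,numpy as np
o=get_obs();print({k:np.round(v,3) for k,v in o.items()})
for n in("side","top"):
    im=camera(n);cv2.imwrite(f"pics/{n}0.png",im[...,::-1]);p=camera_params(n);print(n,p["mtx"],np.round(p["extrinsics"],4))
print(camera_params("wrist"))
E
```

```text
{'clock': np.float64(0.0), 'joint_pos': array([-1.253,  0.333, -0.065,  1.461,  0.022,  1.35 , -0.089]), 'joint_velocities': array([ 0.001, -0.003, -0.   , -0.001,  0.   , -0.001, -0.001]), 'tau': array([-0.0000e+00, -6.2545e+01,  4.9000e-02, -3.9161e+01,  1.6000e-02,
        1.0000e-02,  0.0000e+00]), 'position': array([0.209, 0.589, 0.231]), 'ee_rot': array([ 0.17 ,  0.986, -0.001, -0.   ]), 'ft_force': array([-0.763, -0.569,  0.662]), 'torque': array([-0.03 ,  0.067, -0.012]), 'grasp_force': np.float64(0.0), 'grip_width': np.float64(1.0)}
side [[400.52910664   0.         318.87369026]
 [  0.         400.52910664 197.18805781]
 [  0.           0.           1.        ]] [[-0.7317 -0.6813  0.0204  0.4207]
 [-0.5127  0.5304 -0.6751  0.3753]
 [ 0.4492 -0.5044 -0.7375  0.5683]
 [ 0.      0.      0.      1.    ]]
top [[410.62998757   0.         315.67004896]
 [  0.         410.62998757 201.73083161]
 [  0.           0.           1.        ]] [[ 0.0162 -0.9998  0.0152 -0.0061]
 [-0.9923 -0.018  -0.1227  0.6069]
 [ 0.1229 -0.0131 -0.9923  0.9192]
 [ 0.      0.      0.      1.    ]]
{'mtx': array([[338.67640806,   0.        , 315.86531641],
       [  0.        , 338.67640806, 201.52224158],
       [  0.        ,   0.        ,   1.        ]]), 'tool_from_camera': array([[ 5.83065843e-04, -9.52871004e-01, -3.03375196e-01,
         7.76251520e-02],
       [ 9.99999757e-01,  4.39336208e-04,  5.42018494e-04,
         2.16177645e-04],
       [-3.83189999e-04, -3.03375438e-01,  9.52871028e-01,
        -1.43718872e-01],
       [ 0.00000000e+00,  0.00000000e+00,  0.00000000e+00,
         1.00000000e+00]])}
```

View pics/top0.png

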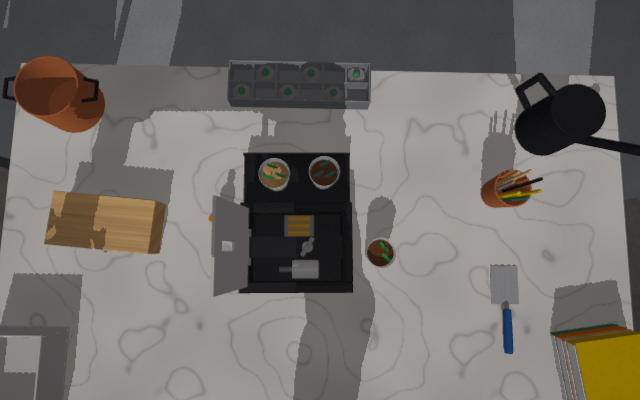

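View pics/side0.png

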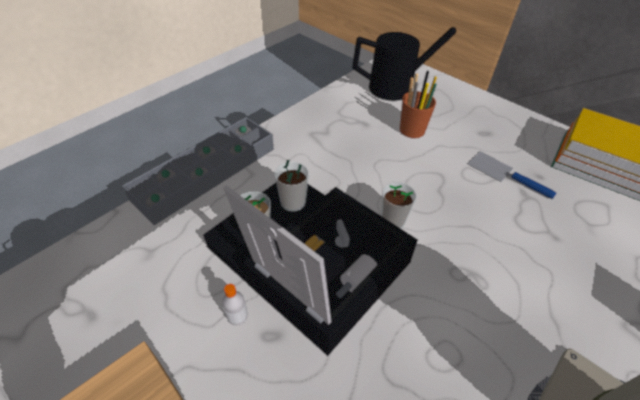

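The top view shows the box at about cols 245–352, rows 154–292, with the wing near (307,246), the cover upright at left (213–249, 197–295), and cup_c at (380,253). The side view shows the wing near (342,234) and the glue bottle at (234,303). I'll enlarge the box and measure it next.

```bash
cat > h.py <<'E'
import numpy as np,cv2
from workcell import *
from scipy.spatial.transform import Rotation as R
def ray(n,uv,T=None):
    p=camera_params(n);d=np.linalg.inv(p["mtx"])@[uv[0],uv[1],1]
    E=np.linalg.inv(p["extrinsics"]) if n!="wrist" else T@p["tool_from_camera"]
    return E[:3,3],E[:3,:3]@d
def onz(n,uv,z,T=None):
    c,d=ray(n,uv,T);return c+d*(z-c[2])/d[2]
def tool():
    o=get_obs();T=np.eye(4);T[:3,3]=o["position"];T[:3,:3]=R.from_quat(o["ee_rot"]).as_matrix();return T
def proj(n,P,T=None):
    p=camera_params(n);E=p["extrinsics"] if n!="wrist" else np.linalg.inv(T@p["tool_from_camera"])
    q=p["mtx"]@(E[:3,:3]@P+E[:3,3]);return q[:2]/q[2]
E
python3 - <<'E'
from h import *
im=cv2.imread("pics/top0.png")
g=cv2.cvtColor(im,cv2.COLOR_BGR2GRAY)
c=im[145:300,200:400];cv2.imwrite("pics/topc.png",cv2.resize(cv2.convertScaleAbs(c,alpha=1.8,beta=20),None,fx=4,fy=3.8,interpolation=cv2.INTER_CUBIC))
for uv in[(352,205),(353,292),(240,292)]:print(uv,onz("top",uv,.075).round(3))
print(onz("top",(307,246),.1).round(3),onz("top",(380,253),.08).round(3),onz("top",(350,154),.03))
print(proj("top",np.array([.209,.589,.231])))
E
```

```text
(352, 205) [ 0.596 -0.077  0.075]
(353, 292) [ 0.405 -0.08   0.075]
(240, 292) [0.402 0.166 0.075]
[0.503 0.022 0.1  ] [ 0.491 -0.138  0.08 ] [ 0.72404102 -0.07583559  0.03      ]
[-25.45969487 410.91058743]
```

View pics/topc.png

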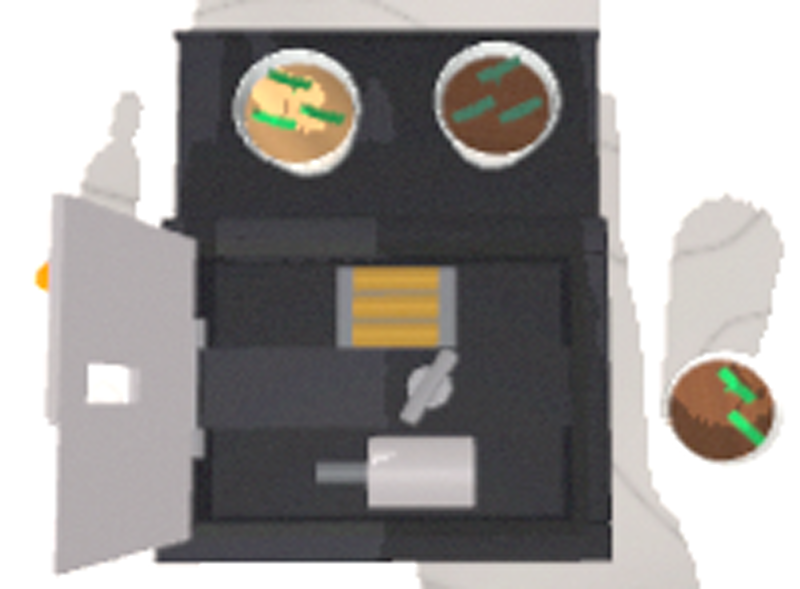

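The crop shows the wing bar ends at crop (450,353) and (410,420), rim corners at (610,560), (607,220) and (157,560), and nothing overhead. The wing is at roughly 1 rad.

Run:
```python
from h import *
f=lambda x,y:(200+x/4,145+y/3.8)
a=onz("top",f(610,560),.075);b=onz("top",f(607,220),.075);c=onz("top",f(157,560),.075)
print(a,b,c,np.arctan2(*(b-a)[[1,0]]),np.arctan2(-(c-a)[0],(c-a)[1]))
e1=onz("top",f(450,353),.113);e2=onz("top",f(410,420),.113)
d=e2-e1;print("wing",(e1+e2)/2,np.arctan2(-d[0],d[1]),np.linalg.norm(d))
print("glue",onz("top",(210,217),.1))
```

```text
[ 0.40460249 -0.07877316  0.075     ] [ 0.60112624 -0.07606849  0.075     ] [0.40095981 0.16752028 0.075     ] 0.013761683170072873 0.014788938450450711
wing [0.50148736 0.02096779 0.113     ] 1.0705499333927104 0.04263439836849232
glue [0.56187375 0.23254126 0.1       ]
```

>>> {"method": "step_arm", "body": {
  "commands": [85, 0, 0, 0.2, 0, 0, 0, 85, 0, 0, 0.25, 0, 0, 0, 85, 0.1, -0.2, 0.25, 0, 0, 0, 85, 0.2, -0.4, 0.25, 0, 0, 0, 85, 0.3, -0.6, 0.25, 0, 0, 0, 85, 0.4, -0.8, 0.25, 0, 0, 0, 85, 0.44, -0.94, 0.25, 0, 0, -0.05, 85, 0.44, -0.94, 0.22, 0, 0, -0.05, 85, 0.44, -0.94, 0.18, 0, 0, -0.05, 85, 0.44, -0.94, 0.12, 0, 0, -0.05]
}}

```text
clock: 1.35
position: [0.4214, 0.1398, 0.3457]
ee_rot: [0.247, 0.969, 0.001, 0.0]
ft_force: [1.4, -0.6, 0.2]
grip_width: 0.997
grasp_force: 0.0
```

>>> {"method": "step_arm", "body": {
  "commands": [85, 0.05, -0.1, 0, 0, 0, 0, 85, 0.1, -0.2, 0, 0, 0, 0, 85, 0.1, -0.2, 0, 0, 0, 0, 85, 0.1, -0.2, 0, 0, 0, 0, 85, 0.1, -0.2, -0.05, 0, 0, 0, 85, 0.1, -0.2, -0.1, 0, 0, 0, 85, 0.1, -0.2, -0.1, 0, 0, 0, 85, 0.1, -0.2, -0.1, 0, 0, 0, 85, 0.1, -0.2, -0.1, 0, 0, 0, 85, 0.1, -0.2, -0.1, 0, 0, 0]
}}

```text
clock: 2.6
position: [0.481, 0.022, 0.2864]
ee_rot: [0.246, 0.969, 0.0, 0.001]
ft_force: [0.1, 0.8, -0.5]
grip_width: 0.995
grasp_force: 0.0
```

Run:
```python
from h import *
T=tool();im=camera("wrist");cv2.imwrite("pics/w1.png",im[...,::-1]);np.save("T1.npy",T)
print(T.round(4),get_obs()["joint_pos"].round(3))
```

```text
[[-8.787e-01  4.774e-01  1.200e-03  4.810e-01]
 [ 4.774e-01  8.787e-01  5.000e-04  2.200e-02]
 [-8.000e-04  1.000e-03 -1.000e+00  2.864e-01]
 [ 0.000e+00  0.000e+00  0.000e+00  1.000e+00]] [-0.676 -0.043  0.526  1.765  0.021  1.413  0.919]
```

View pics/w1.png

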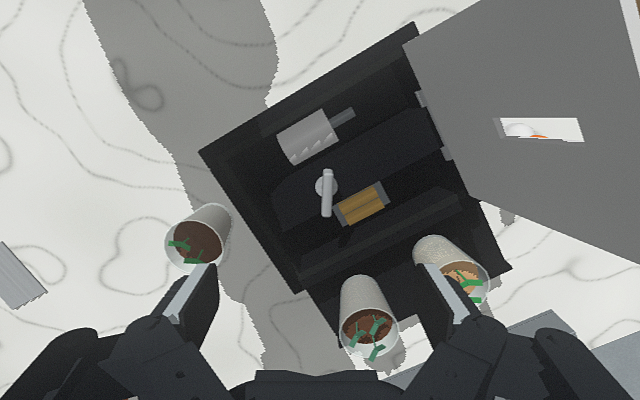

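The wrist view shows the wing bar from (327,169) to (326,217) with its base disc at (325,185). There are clear gaps to the cover at right and the cups below.

Run:
```python
from h import *
T=np.load("T1.npy")
im=cv2.imread("pics/w1.png");m=(cv2.cvtColor(im,cv2.COLOR_BGR2GRAY)[160:225,305:340]>130).astype(np.uint8)
n,l,s,c=cv2.connectedComponentsWithStats(m);print(s[1:],c[1:]+[305,160])
e1=onz("wrist",(327,169),.113,T);e2=onz("wrist",(326,217),.113,T);d=e1-e2
print((e1+e2)/2,np.arctan2(-d[0],d[1]),np.linalg.norm(d))
print(onz("wrist",(325,185),.08,T))
```

```text
[[ 10   9  18  48 501]] [[325.00199601 190.92015968]]
[0.49958314 0.02434518 0.113     ] 1.0632221557458994 0.048749728434152415
[0.49947407 0.02376819 0.08      ]
```

>>> {"method": "step_arm", "body": {
  "commands": [85, 0.03, 0.002, 0, 0, 0, 0, 60, 0.032, 0.002, -0.1, 0, 0, 0, 50, 0.032, 0.002, -0.2, 0, 0, 0, 40, 0.032, 0.002, -0.26, 0, 0, 0, 40, 0.032, 0.002, -0.31, 0, 0, 0, 40, 0.032, 0.002, -0.333, 0, 0, 0, 40, 0.032, 0.002, -0.333, 0, 0, 0, 40, 0.032, 0.002, -0.333, 0, 0, 0, 40, 0.032, 0.002, -0.333, 0, 0, 0, 30, 0.032, 0.002, -0.333, 0, 0, 0]
}}

```text
clock: 3.9
position: [0.5002, 0.0232, 0.0864]
ee_rot: [0.246, 0.969, 0.0, 0.0]
ft_force: [-0.1, -0.3, 0.2]
grip_width: 0.351
grasp_force: 0.0
```

>>> {"method": "step_arm", "body": {
  "commands": [20, 0, 0, 0, 0, 0, 0, 10, 0, 0, 0, 0, 0, 0, 0, 0, 0, 0, 0, 0, 0, 0, 0, 0, 0, 0, 0, 0, 0, 0, 0, 0, 0, 0, 0, 0, 0, 0, 0, 0, 0, 0, 0, 0, 0, 0, 0, 0, 0, 0, 0, 0, 0, 0, 0, 0, 0, 0, 0, 0, 0, 0, 0, 0, 0, 0, 0, 0, 0, 0],
  "squeeze": 30
}}

```text
clock: 5.15
position: [0.5003, 0.0241, 0.0861]
ee_rot: [0.246, 0.969, 0.001, 0.0]
ft_force: [1.0, 4.7, 2.1]
grip_width: 0.11
grasp_force: 31.9
```

>>> {"method": "step_arm", "body": {
  "commands": [0, 0, 0, 0, 0, 0, -0.04, 0, 0, 0, 0, 0, 0, -0.08, 0, 0, 0, 0, 0, 0, -0.12, 0, 0, 0, 0, 0, 0, -0.16, 0, 0, 0, 0, 0, 0, -0.2, 0, 0, 0, 0, 0, 0, -0.24, 0, 0, 0, 0, 0, 0, -0.28, 0, 0, 0, 0, 0, 0, -0.32, 0, 0, 0, 0, 0, 0, -0.337, 0, 0, 0, 0, 0, 0, -0.337]
}}

```text
clock: 6.4
position: [0.5015, 0.0248, 0.0862]
ee_rot: [0.702, 0.712, 0.002, 0.001]
ft_force: [8.1, 7.8, -6.5]
grip_width: 0.111
grasp_force: 30.7
```

Run:
```python
from h import *
o=get_obs();T=tool();print(T.round(3),np.arctan2(T[1,1],T[0,1]),o["joint_pos"].round(2),o["ft_force"].round(1),o["torque"].round(2),o["grip_width"])
```

```text
[[-0.015  1.     0.004  0.501]
 [ 1.     0.015  0.002  0.025]
 [ 0.001  0.004 -1.     0.086]
 [ 0.     0.     0.     1.   ]] 0.014966837413282285 [-0.76  0.23  0.69  1.98 -0.17  0.99  0.03] [ 8.1  7.8 -6.5] [ 1.73 -1.74 -0.06] 0.11099335506588698
```

>>> {"method": "step_arm", "body": {
  "commands": [30, 0, 0, 0, 0, 0, 0, 40, 0, 0, 0, 0, 0, 0, 40, 0, 0, 0, 0, 0, 0, 40, 0, 0, 0, 0, 0, 0, 40, 0, 0, 0.05, 0, 0, 0, 40, 0, 0, 0.12, 0, 0, 0, 40, 0, 0, 0.2, 0, 0, 0, 40, 0, 0, 0.3, 0, 0, 0, 0, 0, 0, 0.4, 0, 0, 0, 0, 0, 0, 0.5, 0, 0, 0]
}}

```text
clock: 7.65
position: [0.4994, 0.0227, 0.3879]
ee_rot: [0.702, 0.712, 0.0, -0.0]
ft_force: [1.3, 0.2, -0.8]
grip_width: 0.051
grasp_force: 0.0
```

Run:
```python
from h import *
T=tool();im=camera("wrist");cv2.imwrite("pics/w2.png",im[...,::-1]);np.save("T2.npy",T)
print(T.round(4))
for p in[[.502,.025,.113],[.5005,.154,.077]]:print(proj("wrist",np.array(p),T))
```

```text
[[-1.390e-02  9.999e-01  4.000e-04  4.994e-01]
 [ 9.999e-01  1.390e-02  6.000e-04  2.270e-02]
 [ 6.000e-04  4.000e-04 -1.000e+00  3.879e-01]
 [ 0.000e+00  0.000e+00  0.000e+00  1.000e+00]]
[317.76722224 157.59458597]
[318.0881664   48.41663546]
```

View pics/w2.png

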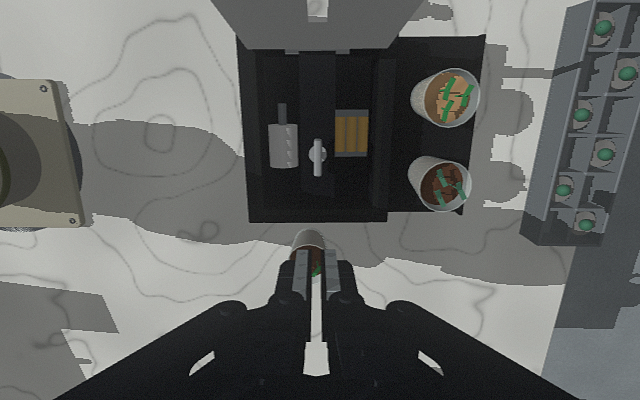

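The picture shows the wing bar vertical at (317,157), parallel to the box sides and in line with the cover slot at (317,10). Next I take the closed fingers over to the outer side of the cover.

>>> {"method": "step_arm", "body": {
  "commands": [0, 0, 0.1, 0, 0, 0, 0, 0, 0.002, 0.2, 0, 0, 0, 0, 0, 0.003, 0.3, 0, 0, 0, 0, 0, 0.003, 0.34, 0, 0, 0, 0, 0, 0.003, 0.34, 0, 0, 0, 0, 0, 0.003, 0.34, 0, 0, 0, 0, 0, 0.003, 0.34, -0.08, 0, 0, 0, 0, 0.003, 0.34, -0.16, 0, 0, 0, 0, 0.003, 0.34, -0.23, 0, 0, 0, 0, 0.003, 0.34, -0.23, 0, 0, 0]
}}

```text
clock: 8.95
position: [0.5006, 0.2248, 0.2459]
ee_rot: [0.703, 0.711, -0.002, -0.0]
ft_force: [-0.6, 0.1, 1.2]
grip_width: -0.0
grasp_force: 0.0
```

Run:
```python
from h import *
T=tool();print(T.round(4),get_obs()["joint_pos"].round(2))
# corner path: tip corner at s along cover
H=np.array([.153,.077]);t=.011
for th in np.linspace(1.7,0,18):
    u=np.array([-np.cos(th),np.sin(th)]);n=np.array([np.sin(th),np.cos(th)])
    s=.187-.011*np.cos(th)**2 *0+ .0
    p=H+s*u+.008*n
    tc=p+[t*np.sin(th),-.006*np.sin(th)]
    print(round(th,2),((tc-T[1:3,3])/.6).round(3),tc.round(3))
```

```text
[[-0.0118  0.9999 -0.0036  0.5006]
 [ 0.9999  0.0118 -0.0025  0.2248]
 [-0.0025 -0.0037 -1.      0.2459]
 [ 0.      0.      0.      1.    ]] [-0.99  0.16  0.55  1.67 -0.09  1.34 -0.42]
1.7 [-0.048  0.016] [0.196 0.255]
1.6 [-0.079  0.02 ] [0.177 0.258]
1.5 [-0.11  0.02] [0.159 0.258]
1.4 [-0.141  0.018] [0.14  0.257]
1.3 [-0.172  0.013] [0.121 0.254]
1.2 [-0.203  0.005] [0.103 0.249]
1.1 [-0.233 -0.007] [0.085 0.242]
1.0 [-0.261 -0.02 ] [0.068 0.234]
0.9 [-0.289 -0.037] [0.052 0.224]
0.8 [-0.314 -0.056] [0.036 0.212]
0.7 [-0.338 -0.077] [0.022 0.2  ]
0.6 [-0.359 -0.1  ] [0.009 0.186]
0.5 [-0.378 -0.125] [-0.002  0.171]
0.4 [-0.394 -0.152] [-0.012  0.155]
0.3 [-0.408 -0.18 ] [-0.02   0.138]
0.2 [-0.419 -0.208] [-0.026  0.121]
0.1 [-0.427 -0.238] [-0.031  0.103]
0.0 [-0.431 -0.268] [-0.034  0.085]
```

>>> {"method": "step_arm", "body": {
  "commands": [0, 0.003, -0.05, 0, 0, 0, 0, 0, 0.003, -0.09, 0, 0, 0, 0, 0, 0.003, -0.13, 0, 0, 0, 0, 0, 0.003, -0.17, 0, 0, 0, 0, 0, 0.003, -0.203, -0.002, 0, 0, 0, 0, 0.003, -0.233, -0.008, 0, 0, 0, 0, 0.003, -0.261, -0.02, 0, 0, 0, 0, 0.003, -0.289, -0.037, 0, 0, 0, 0, 0.003, -0.314, -0.056, 0, 0, 0, 0, 0.003, -0.338, -0.077, 0, 0, 0]
}}

```text
clock: 10.2
position: [0.5034, 0.0235, 0.2007]
ee_rot: [0.702, 0.712, 0.0, -0.0]
ft_force: [1.1, 3.6, -0.1]
grip_width: 0.002
grasp_force: 1.6
```

Run:
```python
from h import *
T=tool();print(T[:3,3].round(4),get_obs()["joint_pos"].round(2),get_obs()["ft_force"].round(1))
im=camera("side");cv2.imwrite("pics/s1.png",cv2.resize(im[110:370,180:480,::-1],None,fx=2,fy=2))
```

```text
[0.5034 0.0235 0.2007] [-0.8   0.08  0.7   1.85 -0.05  1.23 -0.07] [ 1.1  3.6 -0.1]
```

View pics/s1.png

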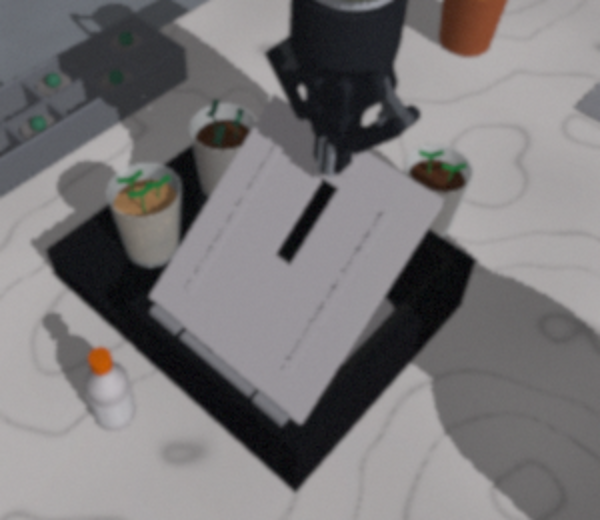

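The fingertip at (333,170) rests on the outer face between the slot end at (325,188) and the free edge, and the cups and glue are untouched. I'll continue along the arc.

>>> {"method": "step_arm", "body": {
  "commands": [0, 0, -0.011, -0.012, 0, 0, 0, 0, 0, -0.021, -0.023, 0, 0, 0, 0, 0, -0.031, -0.035, 0, 0, 0, 0, 0, -0.04, -0.048, 0, 0, 0, 0, 0, -0.049, -0.062, 0, 0, 0, 0, 0, -0.056, -0.075, 0, 0, 0, 0, 0, -0.064, -0.09, 0, 0, 0, 0, 0, -0.07, -0.103, 0, 0, 0, 0, 0, -0.081, -0.131, 0, 0, 0, 0, 0, -0.087, -0.15, 0, 0, 0]
}}

```text
clock: 11.5
position: [0.5034, -0.0285, 0.1106]
ee_rot: [0.702, 0.712, -0.0, 0.0]
ft_force: [-0.4, 3.6, 4.4]
grip_width: 0.004
grasp_force: 2.2
```

>>> {"method": "step_arm", "body": {
  "commands": [0, 0, -0.003, -0.01, 0, 0, 0, 0, 0, -0.006, -0.02, 0, 0, 0, 0, 0, -0.008, -0.03, 0, 0, 0, 0, 0, -0.009, -0.036, 0, 0, 0, 0, 0, -0.009, -0.04, 0, 0, 0, 0, 0, -0.009, -0.042, 0, 0, 0, 0, 0, -0.009, -0.043, 0, 0, 0, 0, 0, -0.009, -0.044, 0, 0, 0, 0, 0, -0.009, -0.044, 0, 0, 0, 0, 0, -0.009, -0.044, 0, 0, 0]
}}

```text
clock: 12.75
position: [0.5035, -0.0336, 0.0852]
ee_rot: [0.702, 0.712, -0.0, 0.0]
ft_force: [-1.1, 1.6, 5.4]
grip_width: 0.001
grasp_force: 2.4
```

>>> {"method": "step_arm", "body": {
  "commands": [0, 0, 0, -0.001, 0, 0, 0, 0, 0, 0, -0.002, 0, 0, 0, 0, 0, 0, -0.003, 0, 0, 0, 0, 0, 0, -0.004, 0, 0, 0, 0, 0, 0, -0.005, 0, 0, 0, 0, 0, 0, -0.005, 0, 0, 0, 0, 0, 0, -0.005, 0, 0, 0, 0, 0, 0, -0.005, 0, 0, 0, 0, 0, 0, -0.005, 0, 0, 0, 0, 0, 0, -0.005, 0, 0, 0]
}}

```text
clock: 14.0
position: [0.5036, -0.0336, 0.0828]
ee_rot: [0.702, 0.712, 0.0, 0.0]
ft_force: [-3.9, -0.2, 12.8]
grip_width: 0.001
grasp_force: 6.5
```

>>> {"method": "step_arm", "body": {
  "commands": [0, 0, 0, -0.001, 0, 0, 0, 0, 0, 0, -0.002, 0, 0, 0, 0, 0, 0, -0.003, 0, 0, 0, 0, 0, 0, -0.003, 0, 0, 0, 0, 0, 0, -0.003, 0, 0, 0, 0, 0, 0, -0.003, 0, 0, 0, 0, 0, 0, -0.003, 0, 0, 0, 0, 0, 0, -0.003, 0, 0, 0, 0, 0, 0, -0.003, 0, 0, 0, 0, 0, 0, -0.003, 0, 0, 0]
}}

```text
clock: 15.25
position: [0.5036, -0.0337, 0.0813]
ee_rot: [0.702, 0.712, 0.0, -0.0]
ft_force: [-5.5, 1.4, 17.3]
grip_width: 0.003
grasp_force: 9.0
```

Run:
```python
from h import *
im=camera("side");cv2.imwrite("pics/s2.png",cv2.resize(im[130:370,180:480,::-1],None,fx=2.5,fy=2.5,interpolation=cv2.INTER_CUBIC))
print(get_obs()["ft_force"],get_obs()["position"])
```

```text
[-5.28946202  0.50901216 18.13329732] [ 0.50366777 -0.03368178  0.08130332]
```

View pics/s2.png

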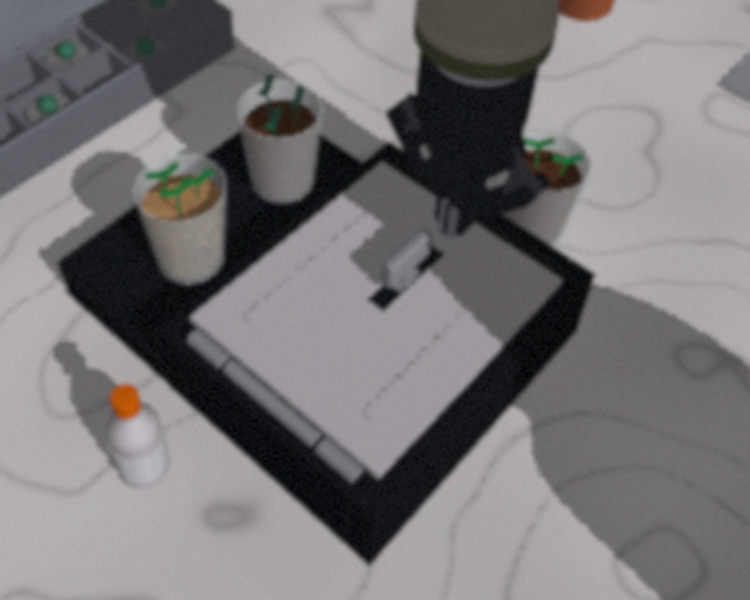

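The cover lies flat on the frame with the wing standing up through its slot at (410,262), and the cups and glue bottle are still upright. The force rises steeply, about 3 N per mm against the spring's nearly constant push, so the cover is on the frame and held with about 18 N.

```bash
python3 -c "
from workcell import *
print(hand_in())"
```

```text
the job is handed in; nothing more can be done
None
```

I lined the wing up with the slot, swung the cover down over it, and handed the job in at about 15 s of the 59 s with the arm still holding the cover flat at about 18 N; the cups and glue bottle are still standing, and no verdict came back.

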